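Work the toothed wedge out of the gluing jig and take out the wagon

TASK

The red wagon's glue has set, so take it out of the blue jig. First work the tight orange toothed wedge loose: pull it side to side in turn while drawing it out towards the mouth of the lane, until it slides free and the clamp springs open, and lay it flat, grip upward, on the black mat; then lift out the wagon and stand it on its wheels in the yellow tray, without knocking the other things about.

Things in the scene. Friction and masses are not known exactly. Their poses are not given: they have to be found in the camera images.
- jig: Fixed blue base plate 140 x 250 x 15 mm (x -30..+110, y -73..+177 mm in its own frame) that carries all the jig's parts. Origin: bench level under the middle of the gate; the plate's top is 15 mm higher. x runs along the wedge's lane, into the jig; -x leads out of the lane's mouth, roughly to the robot's left (+y of the world); jig y points away from the robot.
- gate (a point): Middle of the lane between the two fixed gate posts, on the plate's top; axes as the jig. Posts 7 x 7 mm, 30 mm high, inner faces 14 mm to either side (y) of this point. A steel bridge spans them 19 to 25 mm above the plate (x +-5 mm), so the wedge cannot be lifted out. No other wall touches the wedge.
- lamp (a point): Centre of the fixed grey lamp head, 36 (x) x 105 (y) x 27 mm, axes as the jig, held by a round post 12 mm thick 15 mm (x), -44 mm (y) from here. It hangs close over the wedge's grip, towards the jig: an upright gripper runs into it; one whose body leans about 30 degrees back to the jig's -x passes below it.
- nest (a point): Middle of the wagon's place on the plate's top; axes as the jig. The wagon lies along y. Four corner stubs, 18 mm high, stand 40 mm to either side of here along y (x +-19 mm); two end stops, 26 mm high, stand 57 mm away on the +y side, the clamp on the -y side.
- wedge_grip (a point): Middle of the orange wedge's upright grip: a fin 34 mm long (x), 14 mm thick (y), its top 52 mm and this point 34 mm above the wedge's flat underside, 71 mm behind wedge_mid. Pinch it across y. Axes as wedge_mid. At the start it stands just outside the base plate's edge.
- wedge_mid (a point): Loose orange plastic wedge, 170 mm long, about 0.1 kg: middle of its shank (14 mm wide, 16 thick), 8 mm above its underside; x to its nose, y left, z up. At the start in line with the jig, about 30 mm to +x of the gate. The clamp's spring makes it drag, up to about 10 N. Quite clear of the jig once this point is 90 mm to -x of the gate.
- first_tooth (a point): Middle of the first of the wedge's four square teeth, each 6 mm long (x), reaching 17 mm from the centre line, 18 mm apart along x, alternately left (+y), right, left, right. First one 21 mm behind wedge_mid. Drawn straight they catch on the posts: shift the wedge 4 to 7 mm right of the lane's middle to pass a left tooth, left for a right one; shift when the posts are midway between two teeth.
- nose (a point): Tip of the wedge's nose, on the underside, 82 mm ahead of wedge_mid. The nose is 46 mm long and 20 mm wide, its top sloping from 16 mm down to 5 mm at the tip; it holds the clamp shut.
- clamp (a joint): Sprung bell-crank clamp with a red claw hooked over the near end of the wagon; 0 rad: shut, held down by the wedge's nose; it springs open by itself to 0.45 rad as the wedge comes out, and then the wagon can be lifted straight up.
- wagon_mid (a point): Centre, half-way up, of the loose red model wagon, 28 (x) x 126 (y) x 34 mm, 0.055 kg, upright on its wheels; x across it, y along it, z up. An open-topped box; pinch its sides across x at mid-length, a little above this point.
- mat: Fixed black rubber mat, 180 (x) x 190 (y) x 3 mm, thin green border line; origin under its middle. Mat and tray may change places.
- yellow_tray: Fixed open yellow tray, 190 (x) x 137 (y) x 28 mm, walls 2 mm, floor 2 mm thick; origin under its middle.
- glue: Loose glue bottle, 30 mm in diameter, 100 mm high; origin under its middle. Bystander.
- blue_jar: Loose blue paint jar, 26 mm in diameter, 34 mm high; origin under its middle. Bystander.
- grey_wagon: Fixed grey model wagon 28 (x) x 111 (y) x 26 mm, at the back beside the vice; origin under its middle. Bystander.
- cutters: Loose red-handled side cutters, 45 (x) x 127 (y) x 12 mm, lying; origin under the middle. Bystander.
- block: Loose brown sanding block 34 (x) x 62 (y) x 18 mm; origin under its middle. Bystander.
Not all that is in view belongs to the job. There is more than one size of the part that bears wagon_mid; the job needs the larger.

How it is judged:
By the outcome, as a careful person would: the job done as asked, in the order asked, and still so for the second after the job is handed in, with the robot touching nothing.
It also fails if it takes over 67 s, if anything falls off the work surface, if the arm or the gripper's body presses on something with over 40 N, if the wrist force passes 120 N, or if a joint passes its speed limit or range.

ROBOT

A 7-joint arm with a two-finger parallel gripper is mounted at the origin on a cart in front of the work surface, level with it; the furniture and walls round the work are solid. World frame = base frame: x ahead of the robot, y to its left, z up, the work surface at z = 0. Lengths are in m, angles in rad, forces in N, time in s.
With the tool pointing down it reaches from about 0.425 to 1.025 m from the base axis. Payload 3.6 kg.
Tool frame: the origin (TCP) lies at the very end of the fingers, on their centre line; the grasp point (between the pads) lies 19 mm behind it (grip_point_offset is the distance from the TCP to the grasp point, in m); z points along the fingers, y is the direction in which the jaws open and shut (so a half turn about z gives the same grasp; the last joint's range is limited). The gripper opens to 85 mm and grips with 20 to 120 N. Pads are 22 mm wide; open, the fingers measure 114 mm over their backs; the gripper's body (76 mm by 85 mm) begins 54 mm behind the grasp point. The pads swing forward as they close: fully open they stand 13 mm farther back than shut.
Start: joints at [1.133, 0.591, 0.048, 1.609, -0.033, 0.943, -0.034], TCP at [0.245, -0.682, 0.231] pointing down, gripper open.
Joint ranges: [-2.69, 2.69], [-0.47, 2.24], [-1.27, 1.36], [0.19, 2.51], [-1.53, 4.68], [0.08, 2.07], [-3.09, 3.09]. Speed limits (rad/s): [2.57, 2.57, 3.14, 3.14, 3.14, 3.14, 3.14].

INTERFACE

Orientations are given as a unit quaternion [w, x, y, z].
In Python, from plant import observe, grab_frame, calibration, close_job, grip_point_offset gives the robot as it stands.
- The arm moves only by the tool carry_out, never from a script. Its argument "series" is a list of rows, each a list of 3 entries, a list of its own where there are three numbers: the shift along the tool's x, y, z in mm, then the turn, a rotation vector about the tool's x, y, z in rad, then the opening, from -1 (shut) to 1 (fully open). A call has 1 to 5 rows; each row is the pose to reach, as a shift and turn from the pose commanded when the call began, along the tool's axes at that moment; what a row does not reach only later rows make up. A row lasts 1/10 s, in which the tool goes at most 50 mm and 8.59 degrees, less where a joint would pass 70% of its speed; a pose out of reach is approached as far as the arm can. A call with a gripper value outside its range is refused whole. The fingers move at their own pace and stop on an object; "force" is the grip in N (left out, the last holds). Time passes only in rows, so rows that repeat a pose let the fingers close. It gives the time, the measured TCP pose, the force and the opening at its end, in the units of the state.
- observe(): the state, without advancing time (a new reading comes with each control period).
- grab_frame(name): name is "side" or "top" or "wrist"; returns (picture, depth): 400x640x3 uint8, red, green, blue; 400x640 float32, m along the optical axis (not along the pixel's ray), 0 where there is no reading.
- calibration(name): a dict with "K" (3x3 intrinsics, pixels), "R" (3x3) and "t" (3): a world point X has camera coordinates R X + t. Camera axes: x right, y down, z forward; pixel columns grow to the right and rows downward; lengths in m; the calibration is good to about 2 mm. The wrist camera is an equidistant fisheye: a pixel r from the principal point sees the ray r / f radians off the axis. A picture is of the moment at which its call begins: read the wrist's pose just before it. calibration takes no time and is no camera call; for the wrist camera it gives the pose at the moment of the call.
- close_job(): hands the job in, once; it reports no verdict.
The state is a dict: "clock": time; "joints": joint angles; "dq": joint speeds; "effort": joint torques, N m; "eef_pos": TCP position; "ee_rot": TCP orientation; "wrist_force": force on the tool from outside, world axes, zero at the start; "wrist_torque": the same for the moment, N m; "opening": finger opening in m.
Only numpy, scipy, OpenCV 4.12 (cv2) and the standard library are available. Lean on these libraries where they do the work, as an engineer would, in place of code of your own. Each camera call takes 0.05 s, during which the arm holds its last target. There are 200 camera calls.

## Working session

There is one attempt and no reset: what is moved stays moved. The work goes in short steps, Python scripts to look and compute and a tool call to move; the robot and the scene stay as the last step left them, time stands still between calls to the robot, and variables do not carry over. Pictures are saved under pics/ and viewed, about 8 in all and at most 12, crops included, and the job is handed in when it is done.

Besides the shell and the picture viewer there is one more tool, called after ">>>" as a command line: name --argument value ..., lists and objects as JSON in quotes. carry_out: Moves the arm, as the interface text tells. Its arguments: {"type":"object","properties":{"series":{"type":"array","items":{"type":"array"}},"force":{"type":"number"}},"required":["series"]}

```bash
mkdir -p pics; ls; cat > h.py <<'E'
import numpy as np, cv2
from plant import *
def save(n,im): cv2.imwrite('pics/'+n,cv2.cvtColor(im,cv2.COLOR_RGB2BGR))
def pts(depth,cal):
    K,R,t=[np.array(cal[k]) for k in('K','R','t')]
    v,u=np.mgrid[:400,:640]; z=depth
    c=np.stack([(u-K[0,2])/K[0,0]*z,(v-K[1,2])/K[1,1]*z,z],-1)
    return (c-t)@R
E
python3 - <<'E'
from h import *
print(observe(),grip_point_offset)
for n in('top','side'):
    im,d=grab_frame(n);c=calibration(n);save(n+'0.png',im);np.savez(n+'0.npz',im=im,d=d,**c)
    print(n,c,(d>0).mean())
E
```

```text
pics
{'clock': 0.0, 'joints': array([ 1.13248362,  0.59209489,  0.0482968 ,  1.60988444, -0.03330328,
        0.94273108, -0.03367914]), 'dq': array([ 0.00013543, -0.00171489, -0.00097776,  0.00068423,  0.00061515,
       -0.00033418,  0.0001885 ]), 'effort': array([ 1.97726367e-04, -5.48691952e+01,  1.54624198e+00, -1.98121297e+01,
        9.35975084e-03,  8.53687059e-03, -1.13533605e-05]), 'eef_pos': array([ 0.24477739, -0.68150477,  0.23013511]), 'ee_rot': array([-1.12702556e-03,  9.85165536e-01,  1.71602825e-01, -2.59387981e-04]), 'wrist_force': array([-0.9893343 , -0.22665739, -0.16052947]), 'wrist_torque': array([ 0.00221098, -0.01786251,  0.04269364]), 'opening': 0.08557261508637322} 0.0187
top {'K': array([[401.54501585,   0.        , 317.68555871],
       [  0.        , 401.54501585, 198.03224888],
       [  0.        ,   0.        ,   1.        ]]), 'R': array([[ 0.00779545, -0.99986063,  0.01476321],
       [-0.99073808, -0.0097241 , -0.13543818],
       [ 0.13556287, -0.01357068, -0.9906758 ]]), 't': array([-0.03668022,  0.58547844,  1.2900063 ])} 0.996109375
side {'K': array([[417.41496856,   0.        , 326.75172916],
       [  0.        , 417.41496856, 200.58022904],
       [  0.        ,   0.        ,   1.        ]]), 'R': array([[ 0.99895301, -0.04539661,  0.00565987],
       [-0.01391291, -0.419326  , -0.90772911],
       [ 0.04358115,  0.90669998, -0.41951856]]), 't': array([-0.55942552,  0.09349814,  1.36334344])} 0.90371484375
```

View pics/top0.png

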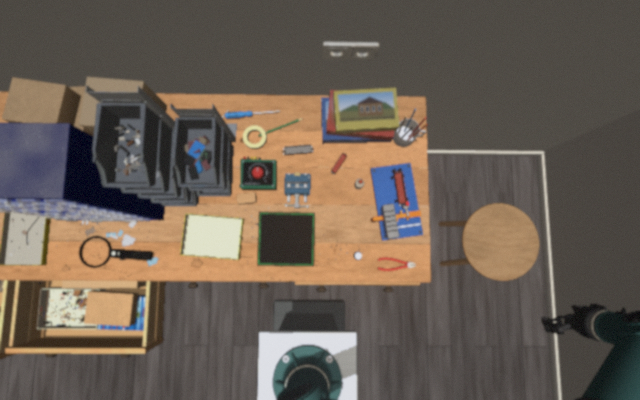

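View pics/side0.png

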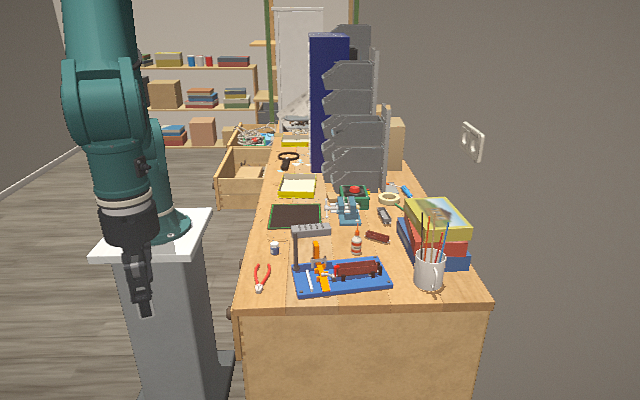

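Top: jig around (397,200) with its lane on the near side, mat (286,238), tray (212,237), wagon (400,188), lamp (390,220). Side: wedge grip at (316,248), lamp head at (310,230), wagon (358,268). Now I'll zoom in on the jig.

```bash
python3 - <<'E'
from h import *
a=np.load('top0.npz');b=np.load('side0.npz')
A=cv2.resize(a['im'][155:280,340:440],None,fx=4,fy=4,interpolation=cv2.INTER_CUBIC)
B=cv2.resize(b['im'][215:305,250:400],None,fx=4,fy=4,interpolation=cv2.INTER_CUBIC)[:, :600]
B=cv2.resize(b['im'][215:305,280:400],None,fx=3.3,fy=3.3,interpolation=cv2.INTER_CUBIC)
H=max(len(A),len(B));o=np.zeros((H,A.shape[1]+B.shape[1],3),np.uint8);o[:len(A),:A.shape[1]]=A;o[:len(B),A.shape[1]:]=B
save('z1.png',o)
for n,c in(('top',a),('side',b)):
    P=pts(c['d'],c);hsv=cv2.cvtColor(c['im'],cv2.COLOR_RGB2HSV);h,s,v=cv2.split(hsv)
    reg=(P[...,0]>.3)&(P[...,0]<1)&(abs(P[...,1])<.6)&(P[...,2]>-.02)&(P[...,2]<.25)
    for nm,m in dict(blue=(h>105)&(h<122)&(s>150),orange=(h>8)&(h<22)&(s>190)&(v>150),red=((h<5)|(h>174))&(s>130),yellow=(h>24)&(h<36)&(s>60)&(v>150),green=(h>45)&(h<75)&(s>80),black=(v<50)).items():
        m=(m&reg).astype(np.uint8)
        k,l,st,ce=cv2.connectedComponentsWithStats(m)
        for i in range(1,k):
            if st[i,4]>=12:
                q=P[l==i];r=cv2.minAreaRect(q[:,:2].astype(np.float32)*1000)
                print(n,nm,st[i].tolist(),'rect',np.round(r[0]),np.round(r[1]),round(r[2],1),'z',np.round(np.percentile(q[:,2],[5,50,95]),3))
E
```

```text
top blue [189, 142, 15, 15, 98] rect [694. 319.] [24. 42.] 51.0 z [0.237 0.243 0.248]
top blue [401, 166, 15, 43, 191] rect [ 632. -343.] [148.  26.] 11.1 z [0.011 0.015 0.02 ]
top blue [375, 168, 17, 11, 64] rect [ 678. -254.] [36. 57.] 0.9 z [0.011 0.016 0.02 ]
top blue [377, 180, 18, 24, 215] rect [ 615. -261.] [78. 57.] 4.8 z [0.011 0.015 0.02 ]
top blue [131, 195, 32, 23, 307] rect [537. 486.] [50.  5.] 0.1 z [0.048 0.164 0.241]
top blue [401, 228, 19, 7, 67] rect [ 481. -342.] [17. 62.] 5.6 z [0.01  0.015 0.02 ]
top red [328, 118, 6, 14, 56] rect [819. -71.] [45. 17.] 0.5 z [0.092 0.098 0.101]
top red [367, 131, 27, 8, 116] rect [ 789. -232.] [20. 86.] 2.9 z [0.091 0.097 0.101]
top red [334, 155, 11, 16, 37] rect [ 713. -104.] [ 9. 61.] 55.7 z [0.006 0.01  0.013]
top red [252, 167, 12, 12, 111] rect [667. 167.] [39. 36.] 2.1 z [0.052 0.064 0.07 ]
top red [395, 173, 13, 32, 182] rect [ 620. -308.] [110.  24.] 11.2 z [0.024 0.028 0.04 ]
top yellow [335, 89, 64, 41, 627] rect [ 861. -182.] [126. 195.] 4.1 z [0.133 0.137 0.141]
top yellow [244, 126, 22, 22, 192] rect [800. 187.] [7
[... 3742 characters left out ...]
07]
side green [340, 186, 4, 11, 27] rect [619. 173.] [10. 97.] 1.5 z [0.05  0.053 0.055]
side green [355, 197, 14, 13, 85] rect [688. 112.] [14. 49.] 89.4 z [0.01  0.039 0.053]
side green [395, 203, 8, 7, 14] rect [826. 129.] [ 9. 45.] 17.4 z [0.006 0.01  0.012]
side green [268, 205, 6, 24, 41] rect [369.  71.] [176.   6.] 89.5 z [0.004 0.006 0.008]
side green [288, 204, 16, 1, 16] rect [453. 165.] [12. 55.] 89.1 z [0.005 0.006 0.009]
side green [313, 204, 8, 19, 38] rect [536.  92.] [ 21. 151.] 6.8 z [0.004 0.006 0.008]
side green [272, 227, 18, 2, 18] rect [408. -13.] [56. 11.] 0.4 z [0.004 0.006 0.008]
side black [422, 213, 1, 14, 14] rect [ 782. -309.] [5. 4.] 19.6 z [0.166 0.181 0.199]
```

View pics/z1.png

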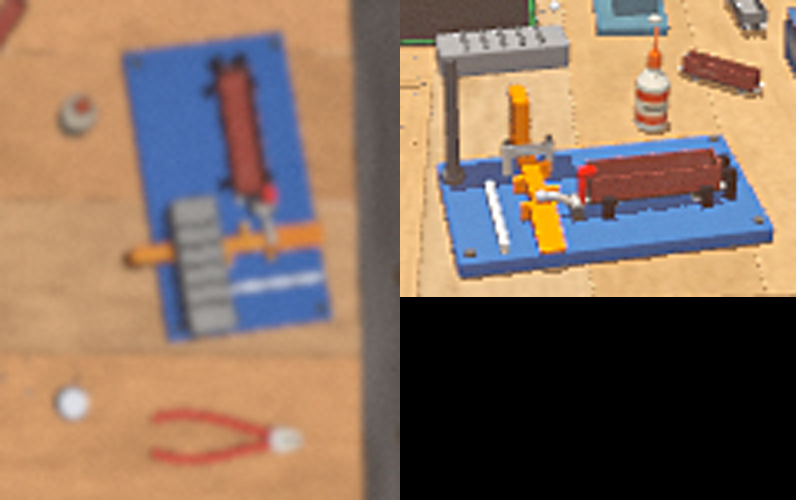

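Zoom: the wedge runs at about 8-10° to world y, the grip's end at top (374,219), and the lamp head spans top (383-398, 205-238). Fitting the plate, lamp and wedge in both views.

```bash
python3 - <<'E'
from h import *
for n in('top','side'):
    c=np.load(n+'0.npz');P=pts(c['d'],c);hsv=cv2.cvtColor(c['im'],cv2.COLOR_RGB2HSV);h,s,v=cv2.split(hsv)
    X,Y,Z=P[...,0],P[...,1],P[...,2]
    reg=(X>.45)&(X<.75)&(Y<-.2)&(Y>-.42)
    def rep(nm,m,k=8):
        q=P[m]
        if len(q)<k: print(n,nm,len(q));return
        r=cv2.minAreaRect(q[:,:2].astype(np.float32)*1000);print(n,nm,len(q),np.round(r[0],1),np.round(r[1]),round(r[2],1),'z',np.round(np.percentile(q[:,2],[5,50,95]),4))
    rep('plate',reg&(h>105)&(h<122)&(s>120)&(Z>.008)&(Z<.02))
    rep('lamp',reg&(Z>.1)&(Z<.25)&(s<60))
    rep('lamptop',reg&(Z>.13)&(Z<.25)&(s<60))
    m=reg&(h>=6)&(h<24)&(s>140)&(v>100)&(Z>.02)
    rep('wedge',m&(Z<.04)); rep('grip',m&(Z>.04)&(Y<-.19))
    q=P[m&(Z>.02)&(Z<.038)&(abs(X-.53)<.06)]
    if len(q)>8: print('dir',np.linalg.svd(q[:,:2]-q[:,:2].mean(0))[2][0],q.mean(0))
    m=reg&((h<8)|(h>172))&(s>90)&(v<170)&(Z>.022)&(X>.56);rep('wagon',m)
    q=P[m]; print('dir',np.linalg.svd(q[:,:2]-q[:,:2].mean(0))[2][0],q.mean(0))
    # tray, mat
    r2=(X>.33)&(X<.58)&(Y>.15)&(Y<.4); 
    rep('trayrim',r2&(Z>.022)&(Z<.035)&(s>100)); 
    r2=(X>.33)&(X<.58)&(Y>-.05)&(Y<.2)&(Z<.012); rep('mat',r2&((v<60)|((h>40)&(h<80)&(s>70))))
print(calibration('wrist'))
im,d=grab_frame('wrist');save('w0.png',im)
E
```

```text
top plate 1327 [ 582.6 -296.8] [240. 133.] 8.6 z [0.011  0.0153 0.019 ]
top lamp 411 [ 503.8 -252.5] [105.  36.] 8.5 z [0.1296 0.1356 0.1398]
top lamptop 388 [ 504.  -252.8] [104.  35.] 8.5 z [0.1315 0.1359 0.1398]
top wedge 73 [ 529.7 -291.8] [ 16. 168.] 7.0 z [0.022  0.0284 0.0352]
top grip 44 [ 517.3 -224.1] [13. 33.] 7.5 z [0.0606 0.0669 0.0718]
dir [ 0.13648372 -0.99064231] [ 0.53575468 -0.33553681  0.02840011]
top wagon 230 [ 618.8 -306.1] [114.  27.] 8.4 z [0.0251 0.0293 0.0478]
dir [-0.99122946 -0.13215205] [ 0.62424768 -0.30769651  0.0319963 ]
top trayrim 26 [474.7 280. ] [187. 223.] 7.5 z [0.0223 0.0264 0.0303]
top mat 2759 [453.6  74.4] [171. 184.] 0.3 z [-0.0012  0.0033  0.0079]
side plate 1268 [ 581.4 -297.3] [248. 141.] 8.5 z [0.0149 0.0172 0.0192]
side lamp 523 [ 504.4 -253.7] [104.  40.] 10.1 z [0.117  0.1347 0.1398]
side lamptop 338 [ 504. -254.] [104.  39.] 7.7 z [0.1314 0.1371 0.1402]
side wedge 285 [ 570.2 -276.1] [155. 155.] 27.4 z [0.0225 0.031  0.0367]
side grip 146 [ 583.2 -281.9] [ 74. 190.] 63.7 z [0.0413 0.0481 0.0699]
dir [ 0.14551219 -0.98935646] [ 0.53105904 -0.31515998  0.02964976]
side wagon 491 [ 627.7 -304.7] [122.  41.] 8.5 z [0.0301 0.041  0.0501]
dir [-0.98596684 -0.16694126] [ 0.62480474 -0.30667307  0.04077202]
side trayrim 111 [481.7 294.4] [156. 190.] 85.3 z [0.0224 0.0264 0.0325]
side mat 137 [453.3  75.8] [190. 175.] 89.4 z [0.004  0.0063 0.0084]
{'K': array([[309.70691629,   0.        , 322.20068028],
       [  0.        , 309.70691629, 199.05087995],
       [  0.        ,   0.        ,   1.        ]]), 'R': array([[ 0.337245  , -0.94141343, -0.00256247],
       [-0.88854903, -0.31920421,  0.3295289 ],
       [-0.31104089, -0.1088551 , -0.94414201]]), 't': array([-0.7238314 , -0.04305278,  0.38248095])}
```

View pics/w0.png

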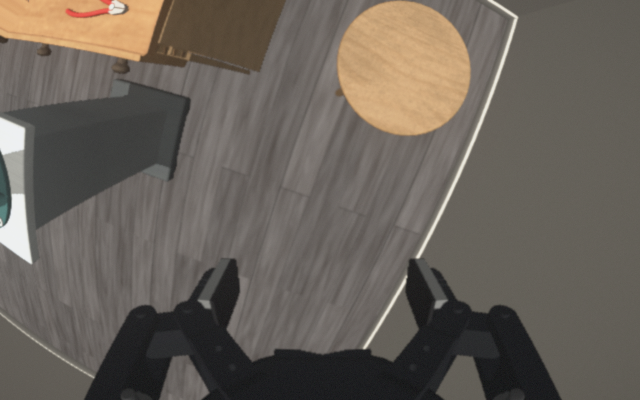

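Wrist: only the floor and stool so far; the camera sits on tool +x. The two views agree: plate angle 8.5°, gate about (525,-265) mm, grip about (517.5,-224) with its top at 67 mm, lamp underside about 110 mm. Next I'll go to a leaned hover and look.

```bash
cat >> h.py <<'E'
from scipy.spatial.transform import Rotation as Ro
A=np.radians(8.5); G=np.array([.525,-.265,.015])
EX=np.array([np.sin(A),-np.cos(A),0]);EY=np.array([np.cos(A),np.sin(A),0]);EZ=np.array([0,0,1.])
def jig(p): q=np.atleast_2d(p)-G; return np.c_[q@EX,q@EY,q[:,2]]*1000
def world(x,y,z): return G+(x*EX+y*EY+z*EZ)/1000
def lean(L):  # camera away from the lamp
    L=np.radians(L); z=np.sin(L)*EX-np.cos(L)*EZ; x=-np.cos(L)*EX-np.sin(L)*EZ
    return np.c_[x,np.cross(z,x),z]
def now():
    s=observe();q=s['ee_rot'];return s,np.array(s['eef_pos']),Ro.from_quat(np.r_[q[1:],q[0]]).as_matrix()
def plan(p,R,cur=None):
    if cur is None: cur=now()[1:]
    p0,R0=cur
    sh=R0.T@(p-p0)*1000; rv=Ro.from_matrix(R0.T@R).as_rotvec()
    print('shift',np.round(sh,1).tolist(),'rot',np.round(rv,3).tolist(),'rows',round(max(np.linalg.norm(sh)/50,np.degrees(np.linalg.norm(rv))/8.59),1))
    return p,R
E
python3 - <<'E'
from h import *
s,p,R=now();c=calibration('wrist');C=-c['R'].T@c['t'];print('cam in tool',R.T@(C-p)*1000, R.T@c['R'][2])
L=lean(33);g=world(-46,0,35);tcp=g+L[:,2]*grip_point_offset
print(tcp, jig(C))
a=plan(np.array([.45,-.45,.30]),R)
h=tcp-L[:,2]*.17; print('hover',h)
b=plan(h,L,a)
E
```

```text
cam in tool [  84.75710308    0.32997883 -143.23817324] [-3.29427093e-01 -7.63035445e-04  9.44180707e-01]
[ 0.51970617 -0.22957815  0.03431686] [[ 354.74818357 -255.3967362   358.59599836]]
shift [271.4, -148.8, -69.4] rot [0.0, 0.0, 0.0] rows 6.3
hover [ 0.5060207  -0.13800652  0.17689086]
shift [158.2, -274.5, 123.6] rot [-0.397, -0.483, -1.333] rows 9.8
```

>>> carry_out --series '[[[0,0,-40],[0,0,0],1],[[40,-22,-60],[0,0,0],1],[[80,-44,-69],[0,0,0],1],[[120,-66,-69],[0,0,0],1],[[160,-88,-69],[0,0,0],1]]'

```text
clock: 0.65
eef_pos: [0.3669, -0.544, 0.3007]
ee_rot: [0.0, 0.985, 0.171, 0.0]
wrist_force: [1.2, -0.8, 0.5]
opening: 0.0858
```

>>> carry_out --series '[[[40,-22,0],[0,0,0],1],[[80,-44,0],[0,0,0],1],[[111,-61,0],[0,0,0],1],[[111,-61,0],[0,0,0],1]]'

```text
clock: 1.05
eef_pos: [0.4556, -0.4436, 0.3]
ee_rot: [-0.002, 0.984, 0.177, 0.002]
wrist_force: [0.8, -0.1, 0.2]
opening: 0.0856
```

```bash
python3 - <<'E'
from h import *
s,p,R=now();print(p,s['joints'])
plan(np.array([.506,-.138,.25]),lean(33))
E
```

```text
[ 0.45556868 -0.443596    0.30001015] [ 0.70468644  0.40933673 -0.00190146  1.75011767 -0.00515455  0.9827276
 -0.50883019]
shift [153.6, -268.7, 51.4] rot [-0.392, -0.488, -1.323] rows 9.8
```

>>> carry_out --series '[[[15,-27,5],[-0.039,-0.049,-0.132],1],[[31,-54,10],[-0.078,-0.098,-0.265],1],[[46,-81,15],[-0.118,-0.146,-0.397],1],[[61,-107,21],[-0.157,-0.195,-0.529],1],[[77,-134,26],[-0.196,-0.244,-0.661],1]]'

```text
clock: 1.55
eef_pos: [0.4768, -0.298, 0.2742]
ee_rot: [0.116, 0.863, 0.48, -0.102]
wrist_force: [0.9, -0.8, -0.8]
opening: 0.0853
```

```bash
python3 - <<'E'
from h import *
s,p,R=now();print(p,s['joints'])
plan(np.array([.506,-.138,.25]),lean(33))
E
```

```text
[ 0.47677314 -0.29796948  0.27418564] [ 0.356299    0.32255385 -0.06032935  2.00148454  0.44634523  0.84184888
 -0.55982791]
shift [151.0, -59.4, -26.5] rot [-0.201, -0.236, -0.667] rows 4.9
```

>>> carry_out --series '[[[30,-12,-5],[-0.04,-0.047,-0.134],1],[[60,-24,-11],[-0.08,-0.094,-0.267],1],[[90,-36,-16],[-0.12,-0.141,-0.4],1],[[120,-48,-21],[-0.16,-0.189,-0.533],1],[[151,-59,-26],[-0.201,-0.236,-0.667],1]]'

```text
clock: 2.05
eef_pos: [0.5074, -0.138, 0.2501]
ee_rot: [0.215, 0.626, 0.727, -0.185]
wrist_force: [1.5, -0.2, 0.7]
opening: 0.0856
```

>>> carry_out --series '[[[0,0,0],[0,0,0],1],[[0,0,0],[0,0,0],1]]'

```text
clock: 2.25
eef_pos: [0.507, -0.1383, 0.2498]
ee_rot: [0.214, 0.627, 0.726, -0.185]
wrist_force: [-0.1, -0.4, 0.1]
opening: 0.0853
```

```bash
python3 - <<'E'
from h import *
s,p,R=now();print(p,s['joints'])
c=calibration('wrist')
im,d=grab_frame('wrist');save('w1.png',im);np.savez('w1.npz',im=im,d=d,**c)
L=lean(33);g=world(-46,0,35);tcp=g+L[:,2]*grip_point_offset
a=plan(tcp-L[:,2]*.09,L);plan(tcp,L,a)
E
```

```text
[ 0.50704589 -0.13828935  0.24975297] [-0.01703701  0.34078252 -0.16727294  2.16553483  0.87113643  0.87710447
 -0.68604647]
shift [41.1, -0.5, 140.5] rot [-0.002, -0.002, -0.006] rows 2.9
shift [0.0, 0.0, 90.0] rot [0.0, 0.0, 0.0] rows 1.8
```

View pics/w1.png

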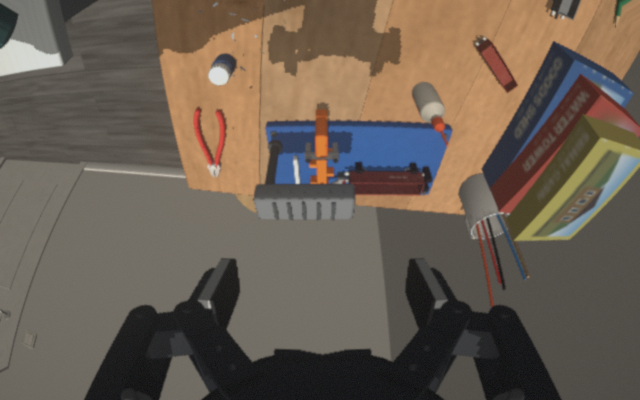

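Wrist: the grip's orange fin is at about (321,122), the lamp at (305,203), and there's clear space beside the grip (bottle at (430,105), jar at (222,68)). Measuring the fin from this view.

```bash
cat >> h.py <<'E'
def wpts(d,c):
    K,R,t=[np.array(c[k]) for k in('K','R','t')]
    v,u=np.mgrid[:400,:640]; x=u-K[0,2];y=v-K[1,2];r=np.hypot(x,y)+1e-9;k=np.tan(np.minimum(r/K[0,0],1.5))/r
    return (np.stack([x*k*d,y*k*d,d],-1)-t)@R
def orange(im):
    h,s,v=cv2.split(cv2.cvtColor(im,cv2.COLOR_RGB2HSV)); return (h>=5)&(h<24)&(s>185)&(v>80)
def rect(q): 
    r=cv2.minAreaRect(q[:,:2].astype(np.float32)); return np.round(np.r_[r[0],r[1],r[2]],1).tolist()
E
python3 - <<'E'
from h import *
c=dict(np.load('w1.npz'));P=wpts(c['d'],c);J=jig(P.reshape(-1,3)).reshape(400,640,3)
m=orange(c['im'])&(c['d']>0)
def ok(a,b,x0,x1): return m&(J[...,2]>a)&(J[...,2]<b)&(J[...,0]>x0)&(J[...,0]<x1)&(abs(J[...,1])<30)
for nm,q in(('gripTop',J[ok(47,60,-80,0)]),('gripAll',J[ok(25,60,-80,0)]),('shank',J[ok(11,22,5,120)])):
    print(nm,len(q),q.mean(0).round(1),np.percentile(q,[3,97],axis=0).round(1).tolist())
h,s,v=cv2.split(cv2.cvtColor(c['im'],cv2.COLOR_RGB2HSV))
b=(h>105)&(h<122)&(s>120)&(abs(J[...,2])<6)&(abs(J[...,0])<200)&(abs(J[...,1])<250)
print('plate',rect(J[b]),'want 40,52')
l=(J[...,2]>80)&(J[...,2]<130)&(abs(J[...,0]+15)<40)&(abs(J[...,1]+18)<70)&(c['d']>0);print('lamp',np.percentile(J[l],[2,98],axis=0).round(1).tolist())
E
```

```text
gripTop 118 [-44.   -0.3  52.3] [[-57.3, -5.5, 50.9], [-31.7, 4.6, 53.6]]
gripAll 118 [-44.   -0.3  52.3] [[-57.3, -5.5, 50.9], [-31.7, 4.6, 53.6]]
shank 110 [35.7 -0.9 16.5] [[17.0, -6.9, 15.2], [56.4, 4.0, 17.5]]
plate [27.8, 50.8, 244.7, 120.0, 89.4] want 40,52
lamp [[-34.6, -67.7, 99.3], [-2.3, 30.9, 123.4]]
```

>>> carry_out --series '[[[20,-1,47],[0,0,0],1],[[41,-1,94],[0,0,0],1],[[41,-1,140],[0,0,0],1],[[41,-1,140],[0,0,0],1]]'

```text
clock: 2.7
eef_pos: [0.5083, -0.1856, 0.106]
ee_rot: [0.211, 0.63, 0.723, -0.19]
wrist_force: [-0.2, 0.5, 0.6]
opening: 0.085
```

>>> carry_out --series '[[[0,0,30],[0,0,0],1],[[0,0,60],[0,0,0],1],[[0,0,80],[0,0,0],1],[[0,0,90],[0,0,0],1],[[0,0,90],[0,0,0],1]]'

```text
clock: 3.2
eef_pos: [0.5195, -0.2309, 0.0353]
ee_rot: [0.215, 0.629, 0.724, -0.185]
wrist_force: [0.1, 0.2, 0.1]
opening: 0.0852
```

```bash
python3 - <<'E'
from h import *
s,p,R=now();print(jig(p),jig(p-R[:,2]*.0187),s['wrist_force'])
c=calibration('wrist')
im,d=grab_frame('wrist');save('w2.png',im);np.savez('w2.npz',im=im,d=d,**c)
J=jig(wpts(d,c).reshape(-1,3)).reshape(400,640,3)
q=J[orange(im)&(d>0)&(abs(J[...,1])<30)&(J[...,2]>25)&(J[...,2]<60)&(J[...,0]>-80)&(J[...,0]<0)];print(len(q),q.mean(0).round(1),np.percentile(q,[3,97],axis=0).round(1).tolist())
E
```

```text
[[-34.55743162  -0.4117244   20.28336913]] [[-44.73716561  -0.36338836  35.96969054]] [0.06070678 0.24839604 0.11359558]
856 [-51.   -0.5  49.4] [[-58.8, -6.3, 35.4], [-31.6, 4.9, 52.8]]
```

View pics/w2.png

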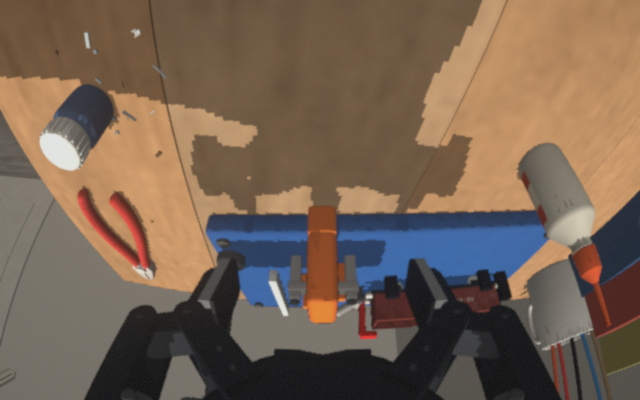

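The fin at (322,250) lies centred between the fingers (225 and 425). I'll close on it.

>>> carry_out --series '[[[0,0,0],[0,0,0],-1],[[0,0,0],[0,0,0],-1],[[0,0,0],[0,0,0],-1],[[0,0,0],[0,0,0],-1],[[0,0,0],[0,0,0],-1]]' --force 80

```text
clock: 3.75
eef_pos: [0.5196, -0.228, 0.0349]
ee_rot: [0.215, 0.628, 0.725, -0.184]
wrist_force: [-2.0, 7.8, 15.4]
opening: 0.0129
```

>>> carry_out --series '[[[0,0,0],[0,0,0],-1],[[0,0,0],[0,0,0],-1],[[0,0,0],[0,0,0],-1]]' --force 80

```text
clock: 4.05
eef_pos: [0.5196, -0.228, 0.035]
ee_rot: [0.215, 0.628, 0.725, -0.184]
wrist_force: [-1.8, 3.2, 5.9]
opening: 0.0132
```

```bash
python3 - <<'E'
from h import *
s,p,R=now();print(jig(p),jig(p-R[:,2]*.0187),s['wrist_force'],s['opening'],s['clock'])
print('tool-frame of EX,EY,EZ'); print(np.round(R.T@np.c_[EX,EY,EZ],3))
E
```

```text
[[-37.38506401   0.1327333   19.9795131 ]] [[-47.5371018    0.14011923  35.68384608]] [-1.80128918  3.17523329  5.92589173] 0.013176747983520885 4.05
tool-frame of EX,EY,EZ
[[-0.84   0.004 -0.543]
 [ 0.004  1.     0.002]
 [ 0.543 -0.    -0.84 ]]
```

Gripped (13 mm on the 14 mm fin). Now I'll shift right by 5.5 mm and read the force.

>>> carry_out --series '[[[0,-2,0],[0,0,0],-1],[[0,-4,0],[0,0,0],-1],[[0,-5.5,0],[0,0,0],-1],[[0,-5.5,0],[0,0,0],-1],[[0,-5.5,0],[0,0,0],-1]]'

```text
clock: 4.55
eef_pos: [0.5174, -0.2283, 0.035]
ee_rot: [0.216, 0.626, 0.726, -0.183]
wrist_force: [5.1, 0.8, 2.7]
opening: 0.0129
```

```bash
cat >> h.py <<'E'
def rep():
    s,p,R=now();f=np.array(s['wrist_force']);print('grip jig',jig(p-R[:,2]*.0187).round(1),'F jig',np.round([f@EX,f@EY,f[2]],1),'open',round(s['opening']*1e3,1),'yaw',np.degrees(np.arctan2(R[:,1]@-EX,R[:,1]@EY)).round(2),'t',s['clock'])
    return s,p,R
E
python3 - <<'E'
from h import *
rep();c=calibration('wrist')
im,d=grab_frame('wrist');np.savez('w3.npz',im=im,d=d,**c)
save('w3.png',cv2.resize(im[190:340,220:450],None,fx=3.4,fy=3.4))
J=jig(wpts(d,c).reshape(-1,3)).reshape(400,640,3)
h,s,v=cv2.split(cv2.cvtColor(im,cv2.COLOR_RGB2HSV))
g=(s<60)&(J[...,2]>12)&(J[...,2]<32)&(abs(J[...,0])<8)&(abs(J[...,1])<30)&(d>0)
q=J[g];print('posts',len(q),[np.percentile(a,[2,50,98],axis=0).round(1).tolist() for a in(q[q[:,1]<0],q[q[:,1]>0])])
E
```

```text
grip jig [[-47.5  -2.2  35.7]] F jig [-0.   5.2  2.7] open 12.9 yaw 0.05 t 4.55Traceback (most recent call last):
  File "<stdin>", line 8, in <module>
    return _quantile_unchecked(
        a, q, axis, out, overwrite_input, method, keepdims, weights)
    return _ureduce(a,
                    func=_quantile_ureduce_func,
    ...<5 lines>...
                    overwrite_input=overwrite_input,
                    method=method)
    r = func(a, **kwargs)
    result = _quantile(arr,
                       quantiles=q,
    ...<2 lines>...
                       out=out,
                       weights=wgt)
    slices_having_nans = np.isnan(arr[-1, ...])
                                  ~~~^^^^^^^^^
IndexError: index -1 is out of bounds for axis 0 with size 0
```

View pics/w3.png

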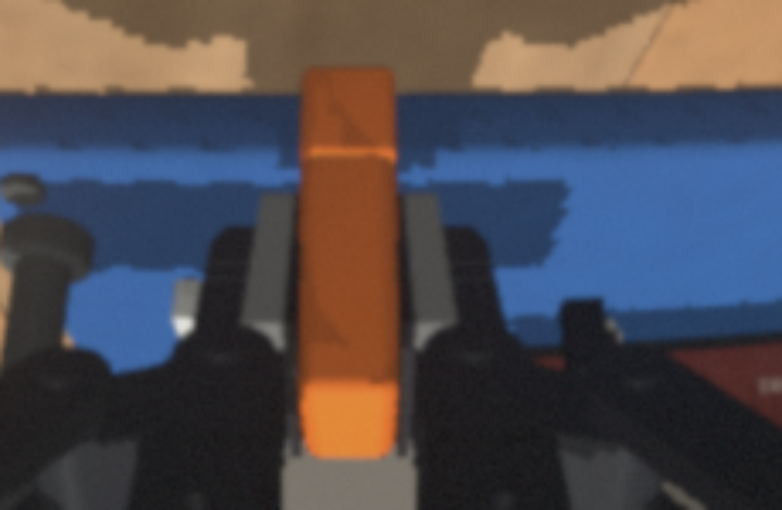

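The gripper hides the gate in this view. The fin is firmly held (crop 350,250), but only 2.3 mm of the 5.5 was reached: the arm yields about 1.5 N/mm, so I'll steer by measured position.

>>> carry_out --series '[[[0,-1.5,0],[0,0,0],-1],[[0,-3,0],[0,0,0],-1],[[0,-3,0],[0,0,0],-1],[[0,-3,0],[0,0,0],-1]]'

```text
clock: 5.0
eef_pos: [0.5149, -0.2286, 0.035]
ee_rot: [0.216, 0.626, 0.727, -0.182]
wrist_force: [5.5, 1.1, 2.4]
opening: 0.0131
```

```bash
python3 -c "
from h import *
rep()"
```

```text
grip jig [[-47.6  -4.7  35.7]] F jig [-0.2  5.6  2.4] open 13.1 yaw 0.08 t 5.0
```

>>> carry_out --series '[[[3.4,0,-2.2],[0,0,0],-1],[[6.7,0,-4.3],[0,0,0],-1],[[10,0,-6.5],[0,0,0],-1],[[13.4,0,-8.7],[0,0,0],-1],[[13.4,0,-8.7],[0,0,0],-1]]'

```text
clock: 5.5
eef_pos: [0.5099, -0.2143, 0.035]
ee_rot: [0.215, 0.627, 0.725, -0.185]
wrist_force: [5.2, -2.2, 2.0]
opening: 0.0126
```

```bash
cat >> h.py <<'E'
def fin(f=None):
    if f: c=dict(np.load(f));im,d=c['im'],c['d']
    else:
        c=calibration('wrist');im,d=grab_frame('wrist')
    J=jig(wpts(d,c).reshape(-1,3)).reshape(400,640,3)
    q=J[orange(im)&(d>0)&(abs(J[...,1])<30)&(J[...,2]>36)&(J[...,2]<70)&(J[...,0]>-200)&(J[...,0]<10)]
    print('fin',len(q),np.percentile(q,[1,5,50,95,99],axis=0).round(1).tolist())
E
python3 -c "
from h import *
rep();fin('w2.npz');fin('w3.npz');fin()"
```

```text
grip jig [[-62.6  -7.4  35.7]] F jig [2.9 4.8 2. ] open 12.6 yaw -0.19 t 5.5
fin 825 [[-59.1, -6.9, 37.0], [-58.6, -6.0, 40.0], [-55.3, -0.5, 51.9], [-32.6, 4.6, 52.8], [-30.8, 5.2, 53.0]]
fin 1204 [[-59.4, -8.3, 36.4], [-58.8, -7.6, 37.7], [-57.3, -2.1, 49.5], [-35.5, 2.8, 52.7], [-32.4, 3.5, 52.9]]
fin 1264 [[-74.3, -13.7, 36.3], [-73.8, -12.9, 37.2], [-72.4, -7.6, 49.0], [-50.6, -2.4, 52.6], [-47.6, -1.7, 52.9]]
```

>>> carry_out --series '[[[1.3,0,-0.8],[0,0,0],-1],[[2.5,0,-1.6],[0,0,0],-1],[[2.5,0,-1.6],[0,0,0],-1]]'

```text
clock: 5.85
eef_pos: [0.5095, -0.2116, 0.035]
ee_rot: [0.215, 0.628, 0.725, -0.185]
wrist_force: [5.3, -2.6, -0.0]
opening: 0.0125
```

```bash
python3 -c "
from h import *
rep()"
```

```text
grip jig [[-65.3  -7.4  35.7]] F jig [ 3.3  4.8 -0. ] open 12.5 yaw -0.21 t 5.85
```

>>> carry_out --series '[[[0,4,0],[0,0,0],-1],[[0,8,0],[0,0,0],-1],[[0,12,0],[0,0,0],-1],[[0,16,0],[0,0,0],-1],[[0,16,0],[0,0,0],-1]]'

```text
clock: 6.35
eef_pos: [0.5169, -0.2111, 0.0348]
ee_rot: [0.212, 0.63, 0.722, -0.19]
wrist_force: [-6.6, 0.2, 7.5]
opening: 0.0129
```

```bash
python3 -c "
from h import *
rep();fin()"
```

```text
grip jig [[-64.7   0.2  35.5]] F jig [-1.2 -6.5  7.5] open 12.9 yaw -0.83 t 6.35
fin 1219 [[-76.5, -5.9, 36.3], [-75.9, -5.0, 37.4], [-74.5, 0.2, 49.2], [-52.4, 5.4, 52.5], [-49.4, 6.0, 52.7]]
```

>>> carry_out --series '[[[0,2,0],[0,0,0],-1],[[0,4,0],[0,0,0],-1],[[0,5,0],[0,0,0],-1],[[0,5,0],[0,0,0],-1]]'

```text
clock: 6.8
eef_pos: [0.521, -0.2109, 0.0348]
ee_rot: [0.212, 0.631, 0.722, -0.19]
wrist_force: [-6.4, -1.0, 7.9]
opening: 0.0129
```

```bash
python3 -c "
from h import *
rep()"
```

```text
grip jig [[-64.3   4.3  35.5]] F jig [ 0.1 -6.5  7.9] open 12.9 yaw -0.9 t 6.8
```

>>> carry_out --series '[[[0,1.5,0],[-0.008,0,-0.013],-1],[[4,1.5,-2.6],[-0.008,0,-0.013],-1],[[8,1.5,-5.2],[-0.008,0,-0.013],-1],[[12,1.5,-7.8],[-0.008,0,-0.013],-1],[[16,1.5,-10.3],[-0.008,0,-0.013],-1]]'

```text
clock: 7.3
eef_pos: [0.5217, -0.1933, 0.0348]
ee_rot: [0.214, 0.625, 0.726, -0.189]
wrist_force: [-3.4, -5.8, 2.0]
opening: 0.013
```

>>> carry_out --series '[[[0,0,0],[0,0,0],-1]]'

```text
clock: 7.4
eef_pos: [0.5215, -0.1923, 0.0347]
ee_rot: [0.214, 0.625, 0.727, -0.188]
wrist_force: [-4.9, -3.4, 4.2]
opening: 0.0128
```

```bash
python3 -c "
from h import *
rep();fin()"
```

```text
grip jig [[-82.6   7.4  35.3]] F jig [ 2.6 -5.3  4.2] open 12.8 yaw 0.04 t 7.4
fin 1254 [[-94.3, 1.2, 36.4], [-93.9, 2.0, 37.5], [-92.5, 7.2, 48.8], [-70.8, 12.5, 52.3], [-67.7, 13.3, 52.6]]
```

>>> carry_out --series '[[[0.8,0,-0.5],[0,0,0],-1],[[0.8,-5,-0.5],[0,0,0],-1],[[0.8,-10,-0.5],[0,0,0],-1],[[0.8,-15,-0.5],[0,0,0],-1],[[0.8,-20,-0.5],[0,0,0],-1]]'

```text
clock: 7.95
eef_pos: [0.5114, -0.1901, 0.035]
ee_rot: [0.217, 0.621, 0.731, -0.181]
wrist_force: [6.3, -3.6, 0.3]
opening: 0.0129
```

>>> carry_out --series '[[[0,-1,0],[0,0,0],-1],[[0,-1,0],[0,0,0],-1]]'

```text
clock: 8.15
eef_pos: [0.5095, -0.1902, 0.0349]
ee_rot: [0.217, 0.621, 0.731, -0.181]
wrist_force: [4.2, -2.9, 2.4]
opening: 0.0129
```

```bash
python3 -c "
from h import *
rep();fin()"
```

```text
grip jig [[-86.4  -4.5  35.6]] F jig [3.5 3.8 2.4] open 12.9 yaw 0.86 t 8.15
fin 1295 [[-98.0, -10.8, 36.3], [-97.6, -10.2, 37.4], [-96.1, -5.0, 48.7], [-74.5, 0.6, 52.7], [-71.1, 1.1, 52.9]]
```

>>> carry_out --series '[[[0,-2,0],[0.012,0,0.018],-1],[[0,-2.5,0],[0.012,0,0.018],-1],[[0,-2.5,0],[0.012,0,0.018],-1],[[3.3,-2.5,-2.1],[0.012,0,0.018],-1],[[6.6,-2.5,-4.3],[0.012,0,0.018],-1]]'

```text
clock: 8.7
eef_pos: [0.5054, -0.1837, 0.0349]
ee_rot: [0.215, 0.629, 0.724, -0.185]
wrist_force: [7.0, -4.0, 0.1]
opening: 0.0128
```

>>> carry_out --series '[[[3.3,0,-2.1],[0,0,0],-1],[[5.3,0,-3.4],[0,0,0],-1],[[5.3,0,-3.4],[0,0,0],-1]]'

```text
clock: 9.0
eef_pos: [0.5043, -0.1766, 0.0347]
ee_rot: [0.214, 0.629, 0.724, -0.184]
wrist_force: [6.1, -1.3, 3.2]
opening: 0.0129
```

```bash
python3 -c "
from h import *
rep();fin()"
```

```text
grip jig [[-100.6   -7.4   35.4]] F jig [2.2 5.9 3.2] open 12.9 yaw -0.41 t 9.0
fin 1317 [[-112.3, -13.7, 36.4], [-111.9, -12.9, 37.5], [-110.4, -7.6, 48.7], [-87.9, -2.3, 52.5], [-84.2, -1.6, 52.7]]
```

>>> carry_out --series '[[[0,5,0],[0,0,0],-1],[[0,10,0],[0,0,0],-1],[[0,15,0],[0,0,0],-1],[[0,19,0],[0,0,0],-1],[[0,19,0],[0,0,0],-1]]'

```text
clock: 9.55
eef_pos: [0.5122, -0.1765, 0.0343]
ee_rot: [0.21, 0.633, 0.72, -0.191]
wrist_force: [-9.6, 2.6, 9.5]
opening: 0.0131
```

>>> carry_out --series '[[[0,1,0],[0,0,0],-1]]'

```text
clock: 9.65
eef_pos: [0.5124, -0.1764, 0.0343]
ee_rot: [0.21, 0.633, 0.72, -0.191]
wrist_force: [-11.0, 4.0, 10.3]
opening: 0.0128
```

```bash
python3 -c "
from h import *
rep();fin()"
```

```text
grip jig [[-99.6   1.   34.9]] F jig [ -5.6 -10.3  10.3] open 12.8 yaw -1.36 t 9.65
fin 1249 [[-111.4, -5.2, 36.4], [-110.9, -4.3, 37.5], [-109.4, 1.0, 48.7], [-87.3, 6.3, 52.0], [-83.6, 7.0, 52.3]]
```

>>> carry_out --series '[[[1.3,0,-0.8],[-0.01,0,-0.016],-1],[[1.3,0,-0.8],[-0.014,0,-0.022],-1],[[1.3,1,-0.8],[-0.014,0,-0.022],-1],[[1.3,1,-0.8],[-0.014,0,-0.022],-1]]'

```text
clock: 10.1
eef_pos: [0.5181, -0.1748, 0.0345]
ee_rot: [0.214, 0.622, 0.73, -0.186]
wrist_force: [-3.8, -0.4, 4.7]
opening: 0.0128
```

```bash
python3 -c "
from h import *
rep();fin()"
```

```text
grip jig [[-100.4    6.5   35.2]] F jig [-0.1 -3.8  4.7] open 12.8 yaw 0.49 t 10.1
fin 1290 [[-112.1, 0.3, 36.2], [-111.6, 0.9, 37.5], [-110.1, 6.2, 48.7], [-88.0, 11.5, 52.2], [-83.9, 12.3, 52.5]]
```

>>> carry_out --series '[[[2.2,0,-1.4],[0.005,0,0.007],-1],[[4.4,0,-2.8],[0.005,0,0.007],-1],[[6.3,0,-4.1],[0.005,0,0.007],-1],[[6.3,-3,-4.1],[0.005,0,0.007],-1],[[6.3,-6,-4.1],[0.005,0,0.007],-1]]'

```text
clock: 10.65
eef_pos: [0.5162, -0.1666, 0.0346]
ee_rot: [0.215, 0.623, 0.729, -0.183]
wrist_force: [0.6, -2.4, 2.4]
opening: 0.013
```

>>> carry_out --series '[[[0,-3,0],[0,0,0],-1],[[0,-3,0],[0,0,0],-1]]'

```text
clock: 10.85
eef_pos: [0.5145, -0.166, 0.0347]
ee_rot: [0.216, 0.623, 0.73, -0.182]
wrist_force: [1.2, -0.8, 2.8]
opening: 0.013
```

```bash
python3 -c "
from h import *
rep();fin()"
```

```text
grip jig [[-109.6    4.1   35.4]] F jig [1.  1.1 2.8] open 13.0 yaw 0.57 t 10.85
fin 1316 [[-121.3, -2.1, 36.2], [-120.9, -1.5, 37.4], [-119.5, 3.7, 48.5], [-97.7, 9.1, 52.5], [-94.4, 9.8, 52.7]]
```

>>> carry_out --series '[[[0,-1.5,0],[0.005,0,0.008],-1],[[0,-3,0],[0.005,0,0.008],-1],[[0,-3,0],[0.005,0,0.008],-1]]'

```text
clock: 11.2
eef_pos: [0.5121, -0.1662, 0.0347]
ee_rot: [0.215, 0.626, 0.727, -0.183]
wrist_force: [3.8, 1.2, 5.2]
opening: 0.0134
```

```bash
python3 -c "
from h import *
rep();fin()"
```

```text
grip jig [[-109.8    1.8   35.4]] F jig [-0.6  3.9  5.2] open 13.4 yaw 0.08 t 11.2
fin 1296 [[-121.5, -4.6, 36.3], [-121.0, -3.9, 37.3], [-119.6, 1.4, 48.7], [-97.6, 6.8, 52.4], [-94.3, 7.5, 52.7]]
```

>>> carry_out --series '[[[2.5,0,-1.6],[0,0,0],-1],[[5,0,-3.3],[0,0,0],-1],[[7.5,0,-4.9],[0,0,0],-1],[[9.2,0,-6],[0,0,0],-1],[[9.2,0,-6],[0,0,0],-1]]'

```text
clock: 11.75
eef_pos: [0.5073, -0.1568, 0.0345]
ee_rot: [0.214, 0.627, 0.726, -0.185]
wrist_force: [1.1, 1.0, 4.0]
opening: 0.013
```

```bash
python3 -c "
from h import *
rep();fin()"
```

```text
grip jig [[-119.7   -1.5   35.2]] F jig [-0.8  1.2  4. ] open 13.0 yaw -0.2 t 11.75
fin 1295 [[-131.3, -7.8, 36.3], [-131.0, -7.0, 37.4], [-129.5, -1.7, 48.7], [-107.3, 3.6, 52.3], [-103.5, 4.3, 52.5]]
```

>>> carry_out --series '[[[8.4,1.5,-5.4],[0,0,0],-1],[[16.8,1.5,-10.9],[0,0,0],-1],[[25.2,1.5,-16.3],[0,0,0],-1],[[33.6,1.5,-21.7],[0,0,0],-1],[[42,1.5,-27.1],[0,0,0],-1]]'

```text
clock: 12.3
eef_pos: [0.502, -0.1055, 0.0342]
ee_rot: [0.214, 0.627, 0.726, -0.184]
wrist_force: [-0.9, 0.1, 0.0]
opening: 0.0129
```

>>> carry_out --series '[[[8.4,0,-5.4],[0,0,0],-1],[[16.8,0,-10.9],[0,0,0],-1],[[25.2,0,-16.3],[0,0,0],-1],[[25.2,0,-16.3],[0,0,0],-1]]'

```text
clock: 12.7
eef_pos: [0.4985, -0.0745, 0.0341]
ee_rot: [0.213, 0.626, 0.727, -0.183]
wrist_force: [-0.2, 0.6, -0.9]
opening: 0.013
```

```bash
python3 - <<'E'
from h import *
s,p,R=rep();fin();print(p)
E
```

```text
grip jig [[-202.4    1.9   34.8]] F jig [-0.6 -0.1 -0.9] open 13.0 yaw 0.04 t 12.7
fin 205 [[-199.8, -4.7, 49.9], [-199.3, -4.0, 50.6], [-192.9, 1.6, 51.5], [-187.0, 7.1, 52.0], [-185.5, 7.5, 52.0]]
[ 0.4984639  -0.07452425  0.03407683]
```

The wedge is free (m≈-125 mm, near-zero force). I'll lift it, then carry it to the mat, turned in line with world y.

>>> carry_out --series '[[[-11,0,-17],[0,0,0],-1],[[-22,0,-34],[0,0,0],-1],[[-33,0,-50],[0,0,0],-1],[[-33,0,-50],[0,0,0],-1]]'

```text
clock: 13.15
eef_pos: [0.499, -0.0788, 0.0964]
ee_rot: [0.215, 0.628, 0.725, -0.184]
wrist_force: [0.4, -0.2, -1.3]
opening: 0.0131
```

```bash
cat >> h.py <<'E'
def leanw(L,a): # lean L, lane heading turned by a deg about world z
    return Ro.from_rotvec([0,0,np.radians(a)]).as_matrix()@lean(L)
E
python3 - <<'E'
from h import *
s,p,R=rep();print(p)
fin()
im,d=grab_frame('top');save('top1.png',im[150:290,160:440]);c=calibration('top');P=pts(d,c)
X,Y,Z=P[...,0],P[...,1],P[...,2];h,sa,v=cv2.split(cv2.cvtColor(im,cv2.COLOR_RGB2HSV))
m=(X>.58)&(X<.7)&(Y>-.35)&(Y<-.25)&((h<8)|(h>172))&(sa>90)&(Z>.022);print('wagon',rect(P[m]*1000))
L=leanw(33,-8.5)
T=np.array([.4535,.139,.08]);a=plan(T,L)
plan(np.array([.4535,.139,.024]),L,a)
E
```

```text
grip jig [[-198.2    1.8   97.1]] F jig [ 0.2  0.3 -1.3] open 13.1 yaw -0.25 t 13.15
[ 0.49898057 -0.07875094  0.09641799]Traceback (most recent call last):
  File "<stdin>", line 3, in <module>
  File "h.py", line 42, in fin
    print('fin',len(q),np.percentile(q,[1,5,50,95,99],axis=0).round(1).tolist())
                       ~~~~~~~~~~~~~^^^^^^^^^^^^^^^^^^^^^^^^^
    return _quantile_unchecked(
        a, q, axis, out, overwrite_input, method, keepdims, weights)
    return _ureduce(a,
                    func=_quantile_ureduce_func,
    ...<5 lines>...
                    overwrite_input=overwrite_input,
                    method=method)
    r = func(a, **kwargs)
    result = _quantile(arr,
                       quantiles=q,
    ...<2 lines>...
                       out=out,
                       weights=wgt)
    slices_having_nans = np.isnan(arr[-1, ...])
                                  ~~~^^^^^^^^^
IndexError: index -1 is out of bounds for axis 0 with size 0
```

```bash
python3 - <<'E'
from h import *
L=leanw(33,-8.5)
a=plan(np.array([.4535,.139,.08]),L)
im,d=grab_frame('side');c=calibration('side');save('side1.png',cv2.resize(im[150:310,225:425],None,fx=3.6,fy=3.6))
np.savez('side1.npz',im=im,d=d,**c)
P=pts(d,c);q=P[orange(im)&(P[...,0]>.4)&(P[...,0]<.6)&(P[...,1]<.1)&(P[...,1]>-.24)&(P[...,2]>.03)]
print('wedge',rect(q*1000),np.percentile(q,[2,98],axis=0).round(3).tolist())
E
```

```text
shift [194.6, -13.4, -107.4] rot [0.081, -0.003, 0.12] rows 4.5
wedge [503.8, -135.1, 41.1, 187.3, 17.3] [[0.492, -0.225, 0.081], [0.525, -0.064, 0.131]]
```

View pics/side1.png

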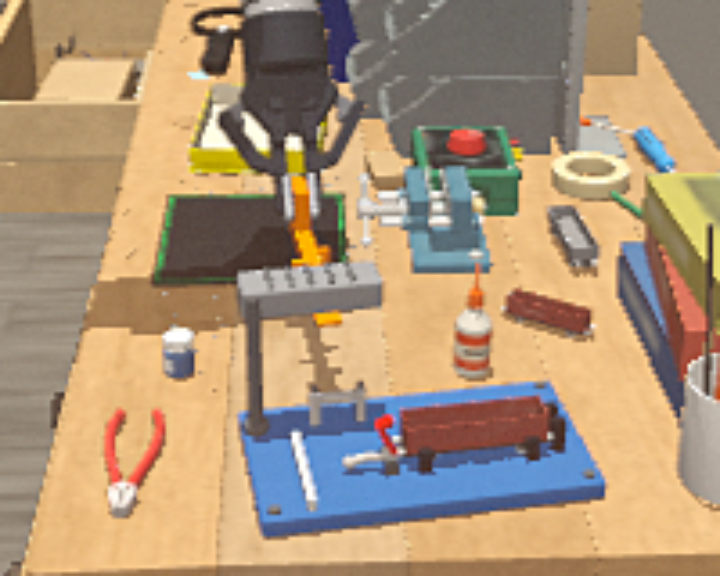

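Side view: the wedge is in the gripper (crop 300,215), level; the claw (crop 385,425) has sprung open, and the wagon is still in the nest. On to the mat.

>>> carry_out --series '[[[32,-2,-18],[0.014,0,0.02],-1],[[65,-4,-36],[0.027,0,0.04],-1],[[97,-7,-54],[0.04,0,0.06],-1],[[130,-9,-72],[0.054,0,0.08],-1],[[162,-11,-90],[0.068,0,0.1],-1]]'

```text
clock: 13.75
eef_pos: [0.4595, 0.1044, 0.081]
ee_rot: [0.201, 0.67, 0.687, -0.199]
wrist_force: [0.7, -0.1, -0.2]
opening: 0.013
```

```bash
python3 - <<'E'
from h import *
s,p,R=rep();print(p,s['joints'])
L=leanw(33,-8.5)
a=plan(np.array([.4535,.139,.06]),L)
plan(np.array([.4535,.139,.023]),L,a)
E
```

```text
grip jig [[-385.1   -8.8   81.7]] F jig [ 0.2  0.6 -0.2] open 13.0 yaw -7.13 t 13.75
[0.45954652 0.10444707 0.08096082] [-0.43006198  0.68293009 -0.26418813  2.15192157  0.81705177  0.907975
 -1.34775901]
shift [40.5, -5.1, -1.2] rot [0.009, -0.001, 0.022] rows 0.8
shift [20.2, 0.0, 31.0] rot [0.0, 0.0, 0.0] rows 0.7
```

>>> carry_out --series '[[[20,-3,0],[0.005,0,0.012],-1],[[40,-5,-1],[0.009,0,0.022],-1],[[40,-5,-1],[0.009,0,0.022],-1],[[40,-5,-1],[0.009,0,0.022],-1]]'

```text
clock: 14.15
eef_pos: [0.4542, 0.136, 0.0609]
ee_rot: [0.201, 0.678, 0.678, -0.201]
wrist_force: [-0.5, -1.0, -1.0]
opening: 0.0128
```

>>> carry_out --series '[[[6,0,9],[0,0,0],-1],[[12,0,18],[0,0,0],-1],[[16,0,25],[0,0,0],-1],[[19,0,29],[0,0,0],-1],[[20,0,31],[0,0,0],-1]]'

```text
clock: 14.65
eef_pos: [0.4544, 0.137, 0.0238]
ee_rot: [0.201, 0.678, 0.679, -0.2]
wrist_force: [-0.2, -0.5, -1.1]
opening: 0.0129
```

```bash
python3 - <<'E'
from h import *
s,p,R=rep();print(p)
im,d=grab_frame('side');c=calibration('side')
P=pts(d,c);q=P[orange(im)&(P[...,0]>.35)&(P[...,0]<.55)&(P[...,1]<.25)&(P[...,1]>-.05)&(P[...,2]>-.005)&(P[...,2]<.1)]
print('wedge',len(q),np.percentile(q,[2,98],axis=0).round(3).tolist())
q=q[q[:,2]<.03];print(rect(q*1000))
E
```

```text
grip jig [[-418.1   -8.9   24.5]] F jig [ 0.4 -0.3 -1.1] open 12.9 yaw -8.42 t 14.65
[0.45440557 0.13702765 0.02380417]
wedge 183 [[0.44, -0.005, 0.005], [0.47, 0.148, 0.059]]
[456.1, 75.3, 166.5, 32.2, 86.2]
```

>>> carry_out --series '[[[0.5,0,0.8],[0,0,0],-1],[[1.1,0,1.7],[0,0,0],-1],[[1.9,0,2.9],[0,0,0],-1],[[1.9,0,2.9],[0,0,0],-1]]'

```text
clock: 15.1
eef_pos: [0.4548, 0.1375, 0.0229]
ee_rot: [0.202, 0.678, 0.678, -0.2]
wrist_force: [-2.1, 2.2, 11.0]
opening: 0.0129
```

```bash
python3 -c "
from h import *
s,p,R=rep();print(p)"
```

```text
grip jig [[-418.5   -8.5   23.6]] F jig [-2.5 -1.8 11. ] open 12.9 yaw -8.4 t 15.1
[0.45481394 0.13745564 0.02294485]
```

>>> carry_out --series '[[[-0.6,0,-0.9],[0,0,0],-1],[[-1.1,0,-1.7],[0,0,0],-1],[[-1.1,0,-1.7],[0,0,0],0],[[-1.1,0,-1.7],[0,0,0],0],[[-1.1,0,-1.7],[0,0,0],0]]'

```text
clock: 15.6
eef_pos: [0.4546, 0.1373, 0.023]
ee_rot: [0.201, 0.678, 0.679, -0.199]
wrist_force: [-0.4, 0.3, -0.5]
opening: 0.0427
```

>>> carry_out --series '[[[0,0,0],[0,0,0],0],[[0,0,-10],[0,0,0],0],[[0,0,-40],[0,0,0],0],[[0,0,-80],[0,0,0],0],[[0,0,-120],[0,0,0],0]]'

```text
clock: 16.1
eef_pos: [0.4539, 0.2031, 0.1253]
ee_rot: [0.201, 0.678, 0.679, -0.2]
wrist_force: [0.1, 0.5, -0.3]
opening: 0.0428
```

```bash
python3 - <<'E'
from h import *
s,p,R=rep();print(p,s['joints'])
c=calibration('wrist')
im,d=grab_frame('wrist');save('w4.png',im)
P=wpts(d,c);q=P[orange(im)&(d>0)&(P[...,0]>.35)&(P[...,0]<.55)&(P[...,1]<.25)&(P[...,1]>-.05)&(P[...,2]>.008)&(P[...,2]<.1)]
print('wedge',len(q),np.percentile(q,[1,99],axis=0).round(3).tolist(),rect(q*1000))
# wagon from side1 (rim)
c=dict(np.load('side1.npz'));im=c['im'];P=pts(c['d'],c);J=jig(P.reshape(-1,3)).reshape(400,640,3);h,sa,v=cv2.split(cv2.cvtColor(im,cv2.COLOR_RGB2HSV))
m=((h<8)|(h>172))&(sa>90)&(v<150)&(J[...,2]>15)&(J[...,2]<50)&(J[...,0]>10)&(J[...,0]<100)&(J[...,1]>20)&(J[...,1]<160)
q=J[m];print('wagon jig',rect(q),np.percentile(q,[2,98],axis=0).round(1).tolist())
t=np.load('top0.npz');P=pts(t['d'],t);J=jig(P.reshape(-1,3)).reshape(400,640,3);h,sa,v=cv2.split(cv2.cvtColor(t['im'],cv2.COLOR_RGB2HSV))
m=((h<8)|(h>172))&(sa>90)&(J[...,2]>8)&(J[...,2]<50)&(J[...,0]>10)&(J[...,0]<100)&(J[...,1]>35)&(J[...,1]<180)
q=J[m];print('wagon top',rect(q),np.percentile(q,[2,98],axis=0).round(1).tolist())
E
```

```text
grip jig [[-4.836e+02  3.000e-01  1.260e+02]] F jig [-0.5  0.2 -0.3] open 42.8 yaw -8.41 t 16.1
[0.45385005 0.20314683 0.12530955] [-0.52355829  0.65486699 -0.33635789  2.01690422  0.66271055  1.080168
 -1.33215665]
wedge 1476 [[0.44, 0.005, 0.009], [0.47, 0.159, 0.056]] [454.6, 79.3, 161.4, 32.3, 89.1]
wagon jig [55.4, 97.1, 118.8, 41.0, 89.6] [[37.4, 40.0, 15.8], [69.8, 143.9, 35.0]]
wagon top [54.5, 89.8, 107.9, 27.4, 89.9] [[41.3, 38.6, 8.9], [67.3, 142.2, 39.2]]
```

View pics/w4.png

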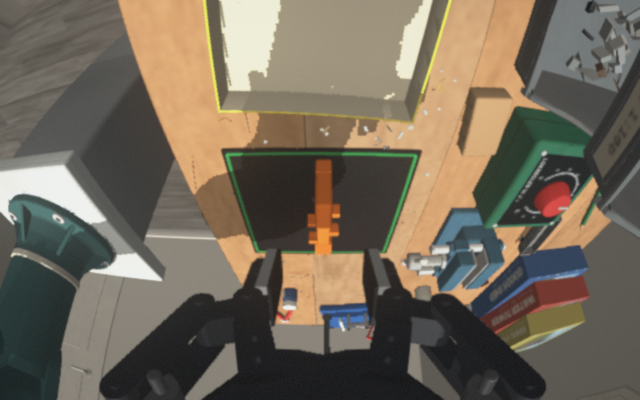

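Wrist: the wedge lies flat, grip up, on the mat (nose (323,252), grip end (322,160)); tray above it. Now over to the wagon.

```bash
python3 - <<'E'
from h import *
s,p,R=now()
D=np.c_[EY,EX,-EZ]; W=world(54.5,92,0); print(W)
a=plan(np.array([.50,.05,.25]),Ro.from_matrix(R).as_matrix()@Ro.from_rotvec(.5*Ro.from_matrix(R.T@D).as_rotvec()).as_matrix())
plan(np.array([W[0],W[1],.2]),D,a)
im,d=grab_frame('side');c=calibration('side');P=pts(d,c)
q=P[orange(im)&(P[...,0]>.40)&(P[...,0]<.50)&(P[...,1]<.25)&(P[...,1]>-.05)&(P[...,2]>-.003)&(P[...,2]<.1)];print('wedge',np.percentile(q,[1,99],axis=0).round(3).tolist(),rect(q[q[:,2]<.03]*1000))
h,sa,v=cv2.split(cv2.cvtColor(im,cv2.COLOR_RGB2HSV))
m=(h>40)&(h<80)&(sa>70)&(P[...,0]>.33)&(P[...,0]<.56)&(P[...,1]<.2)&(P[...,1]>-.05)&(P[...,2]<.012);print('mat',rect(P[m]*1000))
m=(h>22)&(h<36)&(sa>90)&(P[...,0]>.33)&(P[...,0]<.6)&(P[...,1]<.4)&(P[...,1]>.18)&(P[...,2]<.04);print('tray',rect(P[m]*1000),np.percentile(P[m],[1,99],axis=0).round(3).tolist())
E
```

```text
[ 0.62404507 -0.3053029   0.015     ]
shift [-200.0, 43.9, -15.7] rot [0.204, 0.229, 0.693] rows 5.1
shift [-157.9, 318.0, 134.4] rot [0.204, 0.229, 0.693] rows 7.6
wedge [[0.44, -0.006, 0.006], [0.471, 0.157, 0.059]] [454.7, 110.8, 31.3, 238.7, 0.5]
mat [453.2, 73.7, 191.2, 175.6, 89.6]
tray [449.1, 291.6, 203.3, 148.5, 85.5] [[0.382, 0.215, 0.003], [0.528, 0.367, 0.033]]
```

>>> carry_out --series '[[[-20,0,-40],[0,0,0],0.4],[[-60,10,-50],[0.05,0.057,0.17],0.4],[[-100,20,-45],[0.1,0.115,0.34],0.4],[[-150,32,-30],[0.15,0.17,0.51],0.4],[[-200,44,-16],[0.204,0.229,0.66],0.4]]'

```text
clock: 16.7
eef_pos: [0.4968, 0.0484, 0.2445]
ee_rot: [0.127, 0.866, 0.467, -0.128]
wrist_force: [2.3, -0.1, -0.8]
opening: 0.0598
```

```bash
python3 - <<'E'
from h import *
s,p,R=now();print(p)
D=np.c_[EY,EX,-EZ]; W=world(54.5,92,0)
plan(np.array([W[0],W[1],.2]),D)
E
```

```text
[0.49684289 0.04837478 0.24454162]
shift [-191.5, 290.7, 148.6] rot [0.242, 0.285, 0.831] rows 7.6
```

>>> carry_out --series '[[[-24,36,19],[0.03,0.036,0.104],0.4],[[-48,73,37],[0.06,0.071,0.208],0.4],[[-72,109,56],[0.09,0.107,0.312],0.4],[[-96,145,74],[0.121,0.142,0.415],0.4],[[-120,182,93],[0.151,0.178,0.519],0.4]]'

```text
clock: 17.2
eef_pos: [0.577, -0.1734, 0.2161]
ee_rot: [0.049, 0.971, 0.228, -0.05]
wrist_force: [1.0, 0.2, -0.2]
opening: 0.0597
```

```bash
python3 - <<'E'
from h import *
s,p,R=now();print(p)
D=np.c_[EY,EX,-EZ]; W=world(54.5,92,0)
plan(np.array([W[0],W[1],.2]),D)
E
```

```text
[ 0.5769528  -0.17341229  0.2160548 ]
shift [-13.8, 137.5, 28.0] rot [0.091, 0.108, 0.312] rows 2.8
```

>>> carry_out --series '[[[-4,46,9],[0.03,0.036,0.104],0.4],[[-9,92,19],[0.06,0.072,0.208],0.4],[[-14,137,28],[0.091,0.108,0.312],0.4],[[-14,137,28],[0.091,0.108,0.312],0.4],[[-14,137,28],[0.091,0.108,0.312],0.4]]'

```text
clock: 17.7
eef_pos: [0.6226, -0.3054, 0.1993]
ee_rot: [0.001, 0.997, 0.074, -0.001]
wrist_force: [0.5, 1.2, -0.1]
opening: 0.0598
```

```bash
python3 - <<'E'
from h import *
s,p,R=now();print(p,jig(p),s['joints'])
c=calibration('wrist')
im,d=grab_frame('wrist');save('w5.png',im);np.savez('w5.npz',im=im,d=d,**c)
J=jig(wpts(d,c).reshape(-1,3)).reshape(400,640,3);h,sa,v=cv2.split(cv2.cvtColor(im,cv2.COLOR_RGB2HSV))
m=((h<8)|(h>172))&(sa>90)&(v<170)&(J[...,2]>10)&(J[...,2]<50)&(J[...,0]>10)&(J[...,0]<100)&(J[...,1]>-20)&(J[...,1]<190)&(d>0)
for lo in(10,28):
    q=J[m&(J[...,2]>lo)];print('wagon',len(q),rect(q),np.percentile(q,[1,50,99],axis=0).round(1).tolist())
E
```

```text
[ 0.62264804 -0.30541546  0.19928913] [[ 54.40483209  90.60167333 184.28912712]] [ 0.4424432   0.5849128  -0.07959642  1.70577539  0.06164768  0.85535369
 -1.08711867]
wagon 2736 [54.4, 80.7, 127.7, 27.8, 89.4] [[41.1, 21.6, 12.0], [54.6, 87.8, 13.9], [67.0, 143.5, 43.7]]
wagon 302 [54.0, 80.7, 127.7, 27.3, 89.7] [[40.3, 17.3, 28.1], [60.8, 44.8, 33.5], [67.1, 144.5, 45.4]]
```

View pics/w5.png

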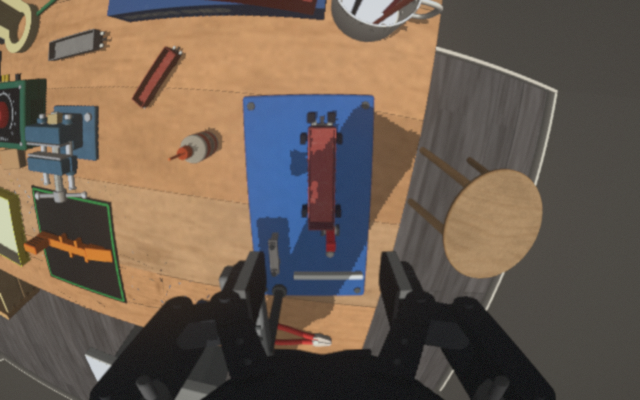

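Wrist: wagon box spans (322,125)-(322,228), with the open claw beyond it at (332,240); the fingers straddle it and nothing stands beside it. Descending.

>>> carry_out --series '[[[1,0,45],[0,0,0],0.4],[[1,0,90],[0,0,0],0.4],[[1,0,130],[0,0,0],0.4],[[1,0,150],[0,0,0],0.4],[[1,0,150],[0,0,0],0.4]]'

```text
clock: 18.25
eef_pos: [0.6229, -0.2985, 0.0469]
ee_rot: [-0.002, 0.997, 0.078, -0.004]
wrist_force: [-0.9, -1.1, -0.0]
opening: 0.0597
```

>>> carry_out --series '[[[0,0,15],[0,0,0],0.4],[[0,0,25],[0,0,0],0.4],[[0,0,28.5],[0,0,0],0.4],[[0,0,28.5],[0,0,0],0.4]]'

```text
clock: 18.65
eef_pos: [0.6254, -0.303, 0.0221]
ee_rot: [0.001, 0.997, 0.076, -0.0]
wrist_force: [0.2, 0.4, 0.8]
opening: 0.0596
```

```bash
python3 - <<'E'
from h import *
s,p,R=now();print(p,jig(p),s['wrist_force'])
E
```

```text
[ 0.62543377 -0.30302149  0.02205364] [[52.44891587 93.71065574  7.05364042]] [0.17128003 0.37558083 0.8478251 ]
```

>>> carry_out --series '[[[0,2,1],[0,0,0],0.4],[[0,2,1],[0,0,0],0],[[0,2,1],[0,0,0],-1],[[0,2,1],[0,0,0],-1],[[0,2,1],[0,0,0],-1]]' --force 30

```text
clock: 19.15
eef_pos: [0.626, -0.3054, 0.0215]
ee_rot: [0.001, 0.997, 0.076, 0.0]
wrist_force: [-1.0, -0.0, 1.6]
opening: 0.0271
```

>>> carry_out --series '[[[0,0,0],[0,0,0],-1],[[0,0,0],[0,0,0],-1]]'

```text
clock: 19.35
eef_pos: [0.626, -0.3054, 0.0214]
ee_rot: [0.001, 0.997, 0.076, 0.0]
wrist_force: [0.2, -1.0, 3.8]
opening: 0.0271
```

>>> carry_out --series '[[[0,0,-5],[0,0,0],-1],[[0,0,-15],[0,0,0],-1],[[0,0,-25],[0,0,0],-1],[[0,0,-40],[0,0,0],-1],[[0,0,-55],[0,0,0],-1]]'

```text
clock: 19.85
eef_pos: [0.6259, -0.305, 0.0775]
ee_rot: [0.001, 0.997, 0.076, 0.0]
wrist_force: [0.2, -0.6, -0.0]
opening: 0.0268
```

```bash
python3 - <<'E'
from h import *
s,p,R=rep();print(p,jig(p))
E
```

```text
grip jig [[54.4 93.8 81.2]] F jig [ 0.6  0.1 -0. ] open 26.8 yaw -89.76 t 19.85
[ 0.62585418 -0.30501818  0.07751003] [[54.48580899 93.83132098 62.51002696]]
```

The wagon came up cleanly (27 mm grip). In the top view the tray's long side runs along world y, so the wagon must be turned about 80°. Measuring the tray outline and planning the way.

```bash
python3 - <<'E'
from h import *
for n in('top','side'):
    im,d=grab_frame(n);c=calibration(n);P=pts(d,c);h,sa,v=cv2.split(cv2.cvtColor(im,cv2.COLOR_RGB2HSV))
    m=(h>20)&(h<40)&(sa>25)&(v>140)&(P[...,0]>.35)&(P[...,0]<.6)&(P[...,1]<.42)&(P[...,1]>.16)&(P[...,2]<.04)
    m=(m*255).astype(np.uint8);k,l,st,_=cv2.connectedComponentsWithStats(m);i=1+st[1:,4].argmax();print(n,st[i],rect(P[l==i]*1000))
s,p,R=now()
yaw=90+4
u=np.array([np.cos(np.radians(yaw)),np.sin(np.radians(yaw)),0]);D=np.c_[u,np.cross(-EZ,u),-EZ]
a=plan(np.array([.6259,-.305,.22]),R)
a=plan(np.array([.50,-.0,.24]),R@Ro.from_rotvec(.5*Ro.from_matrix(R.T@D).as_rotvec()).as_matrix(),a)
plan(np.array([.46,.285,.2]),D,a)
E
```

```text
top [181 214  63  46 506] [459.2, 317.8, 191.4, 140.1, 85.7]
side [277 174  40  25 261] [455.7, 319.9, 204.4, 139.9, 85.5]
shift [-1.2, -0.6, -140.5] rot [0.0, 0.0, 0.0] rows 2.8
shift [-78.1, -320.5, -21.9] rot [0.004, -0.0, -0.744] rows 6.6
shift [197.6, -209.3, 39.6] rot [0.004, -0.0, -0.744] rows 5.8
```

>>> carry_out --series '[[[0,0,-40],[0,0,0],-1],[[0,0,-80],[0,0,0],-1],[[0,0,-120],[0,0,0],-1],[[0,0,-145],[0,0,0],-1]]'

```text
clock: 20.35
eef_pos: [0.6269, -0.3052, 0.2246]
ee_rot: [0.002, 0.997, 0.076, 0.002]
wrist_force: [1.1, -0.5, -0.5]
opening: 0.0272
```

>>> carry_out --series '[[[-11,-45,0],[0,0,-0.1],-1],[[-22,-91,0],[0,0,-0.21],-1],[[-33,-137,0],[0,0,-0.32],-1],[[-44,-183,0],[0,0,-0.42],-1],[[-55,-228,0],[0,0,-0.53],-1]]'

```text
clock: 20.85
eef_pos: [0.5356, -0.086, 0.2209]
ee_rot: [0.001, 0.942, 0.337, -0.0]
wrist_force: [-0.4, 0.3, -0.9]
opening: 0.027
```

```bash
python3 - <<'E'
from h import *
s,p,R=rep();print(p)
yaw=np.radians(85.7);u=np.array([np.cos(yaw),np.sin(yaw),0]);D=np.c_[u,np.cross(-EZ,u),-EZ]
plan(np.array([.4585,.318,.2]),D)
E
```

```text
grip jig [[-175.5   37.   224.6]] F jig [-0.3 -0.4 -0.9] open 27.0 yaw -59.15 t 20.85
[ 0.53563772 -0.08604101  0.22086331]
shift [196.6, -361.4, 20.1] rot [0.001, 0.002, -0.809] rows 8.2
```

>>> carry_out --series '[[[23,-43,2],[0,0,-0.097],-1],[[47,-86,5],[0,0,-0.194],-1],[[70,-130,7],[0,0,-0.291],-1],[[94,-173,10],[0,0,-0.388],-1],[[118,-216,12],[0,0,-0.485],-1]]'

```text
clock: 21.35
eef_pos: [0.4914, 0.1557, 0.2084]
ee_rot: [0.001, 0.833, 0.553, -0.0]
wrist_force: [2.1, 0.1, -0.6]
opening: 0.0271
```

```bash
python3 - <<'E'
from h import *
s,p,R=rep();print(p)
yaw=np.radians(85.7);u=np.array([np.cos(yaw),np.sin(yaw),0]);D=np.c_[u,np.cross(-EZ,u),-EZ]
plan(np.array([.4585,.318,.2]),D)
E
```

```text
grip jig [[-421.1   28.9  212.1]] F jig [ 0.2  2.1 -0.6] open 27.1 yaw -31.41 t 21.35
[0.49136976 0.15574579 0.20837466]
shift [136.7, -93.4, 8.0] rot [0.001, 0.002, -0.325] rows 3.3
```

>>> carry_out --series '[[[40,-27,2],[0,0,-0.095],-1],[[80,-55,5],[0,0,-0.19],-1],[[115,-79,7],[0,0,-0.27],-1],[[136.5,-93.5,8],[0,0,-0.325],-1],[[136.5,-93.5,8],[0,0,-0.325],-1]]'

```text
clock: 21.85
eef_pos: [0.4578, 0.3222, 0.2004]
ee_rot: [-0.001, 0.731, 0.682, 0.001]
wrist_force: [-0.2, 0.2, -0.4]
opening: 0.0268
```

>>> carry_out --series '[[[0,0,0],[0,0,0],-1],[[0,0,0],[0,0,0],-1]]'

```text
clock: 22.05
eef_pos: [0.4601, 0.3146, 0.1997]
ee_rot: [0.001, 0.735, 0.678, -0.001]
wrist_force: [-0.1, -0.3, -0.9]
opening: 0.0271
```

```bash
python3 - <<'E'
from h import *
s,p,R=rep();print(p,np.degrees(np.arctan2(R[1,0],R[0,0])))
c=calibration('wrist')
im,d=grab_frame('wrist');save('w6.png',im);np.savez('w6.npz',im=im,d=d,**c);P=wpts(d,c);h,sa,v=cv2.split(cv2.cvtColor(im,cv2.COLOR_RGB2HSV))
m=(h>22)&(h<36)&(sa>90)&(v>90)&(P[...,0]>.35)&(P[...,0]<.58)&(P[...,1]<.45)&(P[...,1]>.18)&(P[...,2]>.02)&(P[...,2]<.035)&(d>0);print('tray rim',m.sum(),rect(P[m]*1000))
m=((h<8)|(h>172))&(sa>90)&(P[...,2]>.1)&(P[...,2]<.3)&(d>0);q=P[m];print('wagon',m.sum(),rect(q*1000),np.percentile(q[:,2],[1,99]).round(3))
yaw=np.radians(85.7);u=np.array([np.cos(yaw),np.sin(yaw),0]);D=np.c_[u,np.cross(-EZ,u),-EZ]
plan(np.array([.4585,.318,.05]),D)
E
```

```text
grip jig [[-582.9   21.5  203.4]] F jig [ 0.2 -0.2 -0.9] open 27.1 yaw -13.13 t 22.05
[0.46011829 0.31461112 0.19967106] 85.36981920246295
tray rim 1020 [457.0, 319.9, 189.8, 138.3, 85.8]
wagon 10014 [485.4, 309.5, 107.2, 79.5, 84.8] [0.205 0.228]
shift [3.9, -2.0, 149.7] rot [0.0, 0.004, -0.006] rows 3.0
```

View pics/w6.png

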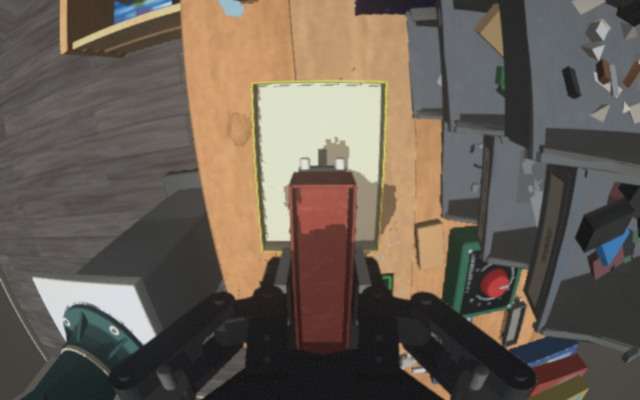

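Wrist: the wagon (322,260) hangs over the tray (rim 253-387 × 82-250), in line with it. Lowering.

>>> carry_out --series '[[[5,-2,45],[0,0.002,-0.006],-1],[[5,-2,90],[0,0.002,-0.006],-1],[[5,-2,125],[0,0.002,-0.006],-1],[[5,-2,150],[0,0.002,-0.006],-1],[[5,-2,150],[0,0.002,-0.006],-1]]'

```text
clock: 22.6
eef_pos: [0.4568, 0.318, 0.047]
ee_rot: [0.0, 0.733, 0.68, -0.004]
wrist_force: [0.3, 0.3, -0.8]
opening: 0.0275
```

>>> carry_out --series '[[[0,0,0],[0,0,0],-1],[[0,0,12],[0,0,0],-1],[[0,0,24],[0,0,0],-1],[[0,0,34],[0,0,0],-1],[[0,0,37],[0,0,0],-1]]'

```text
clock: 23.1
eef_pos: [0.4576, 0.3209, 0.0119]
ee_rot: [-0.0, 0.732, 0.681, -0.001]
wrist_force: [-0.4, 0.3, -1.1]
opening: 0.0274
```

```bash
python3 -c "
from h import *
s,p,R=rep();print(p,R[:,2])"
```

```text
grip jig [[-589.5   20.    15.6]] F jig [-0.4 -0.3 -1.1] open 27.4 yaw -12.64 t 23.1
[0.45764799 0.32092678 0.01190312] [-9.97066441e-04 -9.23488245e-04 -9.99999077e-01]
```

>>> carry_out --series '[[[0,0,1],[0,0,0],-1],[[0,0,2],[0,0,0],-1],[[0,0,3],[0,0,0],-1],[[0,0,3],[0,0,0],-1]]'

```text
clock: 23.5
eef_pos: [0.4582, 0.3215, 0.0101]
ee_rot: [-0.0, 0.732, 0.681, 0.0]
wrist_force: [-0.4, -0.3, -1.2]
opening: 0.0271
```

```bash
python3 -c "
from h import *
s,p,R=rep();print(p,R[:,2])"
```

```text
grip jig [[-589.9   20.6   13.8]] F jig [ 0.2 -0.4 -1.2] open 27.1 yaw -12.65 t 23.5
[0.45818942 0.32146956 0.01005778] [ 2.51580034e-04  4.11691671e-04 -9.99999884e-01]
```

>>> carry_out --series '[[[0,0,1],[0,0,0],-1],[[0,0,2],[0,0,0],-1],[[0,0,2.5],[0,0,0],-1],[[0,0,2.5],[0,0,0],-1]]'

```text
clock: 23.9
eef_pos: [0.4583, 0.3215, 0.008]
ee_rot: [0.0, 0.732, 0.681, 0.0]
wrist_force: [-1.0, -0.6, 4.9]
opening: 0.0275
```

```bash
python3 -c "
from h import *
s,p,R=rep();print(p,R[:,2])"
```

```text
grip jig [[-589.9   20.7   11.7]] F jig [ 0.4 -1.1  4.9] open 27.5 yaw -12.65 t 23.9
[0.45826004 0.32149709 0.00802253] [ 6.10836874e-04  1.56663473e-04 -9.99999801e-01]
```

Contact (4.9 N). I'll release, rise straight up and check.

>>> carry_out --series '[[[0,0,0],[0,0,0],0],[[0,0,0],[0,0,0],0],[[0,0,0],[0,0,0],0],[[0,0,-15],[0,0,0],0],[[0,0,-40],[0,0,0],0]]'

```text
clock: 24.4
eef_pos: [0.457, 0.3205, 0.0464]
ee_rot: [-0.0, 0.732, 0.681, -0.002]
wrist_force: [0.8, -0.7, 0.2]
opening: 0.0428
```

>>> carry_out --series '[[[0,0,-45],[0,0,0],0],[[0,0,-90],[0,0,0],0],[[0,0,-135],[0,0,0],0],[[-30,0,-165],[0,0,0],0],[[-60,0,-165],[0,0,0],0]]'

```text
clock: 24.9
eef_pos: [0.456, 0.264, 0.2169]
ee_rot: [0.001, 0.732, 0.682, 0.005]
wrist_force: [0.3, 0.1, -0.5]
opening: 0.0425
```

>>> carry_out --series '[[[0,0,0],[0,0,0],0],[[0,0,0],[0,0,0],0]]'

```text
clock: 25.1
eef_pos: [0.4537, 0.2605, 0.2123]
ee_rot: [0.0, 0.733, 0.68, -0.0]
wrist_force: [0.6, 0.7, -0.6]
opening: 0.0429
```

```bash
python3 - <<'E'
from h import *
rep();c=calibration('wrist')
im,d=grab_frame('wrist');P=wpts(d,c);h,sa,v=cv2.split(cv2.cvtColor(im,cv2.COLOR_RGB2HSV))
m=((h<8)|(h>172))&(sa>90)&(P[...,0]>.36)&(P[...,0]<.56)&(P[...,1]<.45)&(P[...,1]>.2)&(P[...,2]>0)&(P[...,2]<.06)&(d>0);q=P[m];print('wagon',m.sum(),rect(q*1000),np.percentile(q[:,2],[1,99]).round(3))
i2,_=grab_frame('side')
A=cv2.resize(im,(480,300));B=cv2.resize(i2[150:310,225:425],(480,384))[:299]
B=cv2.resize(i2[150:310,225:425],(375,300))
save('end.png',cv2.resize(np.hstack([A[:,:400],B]),(775,300)))
E
```

```text
grip jig [[-530.2    7.2  216. ]] F jig [-0.6  0.7 -0.6] open 42.9 yaw -12.75 t 25.1
wagon 2252 [458.2, 318.8, 104.7, 25.5, 86.3] [0.014 0.036]
```

View pics/end.png

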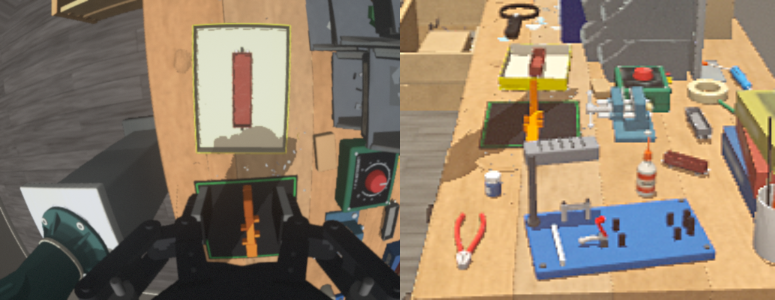

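The wagon stands upright in the middle of the tray (left picture, 242,90). The wedge lies on the mat (248,215), and the jig is empty with its clamp open. The bystanders are where they were. Handing in.

```bash
python3 -c "
from h import *
print(close_job())"
```

```text
the job is handed in; nothing more can be done
None
```

The job is done and handed in at about 25 s on the robot's clock, against the 67 s limit. The hand-in gave no verdict.

- **Wedge:** I gripped the fin with the gripper leaned 33° to pass under the lamp. I worked it right, left, right, left past the four teeth, drew it out, and laid it flat, grip up, on the mat. The clamp sprang open.
- **Wagon:** I lifted the larger red wagon straight up, turned it about 77° to match the tray's long side, and stood it on its wheels in the tray.

**Last checks:**
- **Wagon position:** its centre is at about (458, 319) mm. The tray's centre is at about (457, 320) mm, and the rim of the wagon is at the upright height.
- **Wedge position:** it spans y of about -6 to 157 mm by depth. The mat runs from about -21 to 169 mm, so the wedge lies within it.
- **Surroundings:** the jig was empty, the robot was clear of everything, and in the side view the bystanders looked unmoved.

**What disagreed:**
- The arm yielded by several mm under the wedge's drag, so I steered it by measured position rather than by commands.
- On the last leftward shift a tooth briefly caught a post at about 10 N. Drawing the wedge out about 1.5 mm more freed it.
- My first tray estimates were about 30 mm off in y. I re-measured from the top, side and wrist views, which agreed to about 2 mm, before placing the wagon.

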